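# Clear and pop open the red paper safe

### The job

Get a fresh sheet ready in the darkroom: lift the yellow-capped film canister off the lid of the red-trimmed paper safe and stand it upright in the white tray, letting go of it there. Then press down the red latch pad so that the safe's lid springs fully open by itself, with nothing of you touching the lid as it rises, and leave the blue-trimmed safe shut.

Things in the scene. Friction and masses are not known exactly. Their poses are not given: they have to be found in the camera images.
- canister: Black plastic 35 mm film canister with a yellow cap, 53 mm tall, body 31 mm in diameter (cap 34 mm), about 30 g, standing upright and loose on the lid of the red-trimmed paper safe. Origin: centre of its underside; z up along its axis.
- tray: White shallow open tray fixed to the bench, 180 mm (its x) by 140 mm (its y), walls 4 mm thick, rim 18 mm above the bench, inner floor 4 mm above the bench. Origin: centre of its underside on the bench; z up.
- red_lid: Sprung lid, black with red border, 190 (x) x 150 (y) x 8 mm, of a fixed black paper safe (box 190 x 150 mm). Origin: hinge line, middle of the rear edge, 65 mm above the bench; shut, x is level and points rearward, lid covers x -190 to 0 mm, top at z +8 mm. Unlatched, its front rises about y in under 1 s and stays 1.25 rad up by its spring; z axis tilts as much.
- red_pad (a point): Centre of the top of the red latch pad in front of the red-bordered lid: flat, 38 mm (x) x 44 mm (y), 62 mm above the bench, 44 mm ahead of the lid's front edge; x points to the lid, z up. It is a rocker whose front sinks: about 7 mm down at the centre frees the lid, stop at 12 mm, 3 to 6 N, springs back. A hand straight above it is clear of the rising lid.
- blue_lid: Lid of a second, identical paper safe, black with a blue border, with a blue latch pad in front; it must stay shut. Same size, origin and axes as the red-bordered lid.

How it is judged:
On the way, in this order (a step that is already met when the one before it is completed fails the run):
1. the canister stands upright in the tray, released (x of canister in the frame of tray between -0.08 and 0.08 m and y of canister in the frame of tray between -0.06 and 0.06 m and z of canister in the frame of tray below 0.012 m and angle between canister's own z axis and vertical below 0.17 rad and contact force between the fingers and canister below 0.1 N), for 0.2 s.
2. the red-trimmed lid has sprung fully open (angle between red_lid's own z axis and vertical above 1.05 rad), for 0.2 s.
At the end, for the whole second after the job is handed in: The red-trimmed lid stands open (more than 60 degrees) and at rest, the blue-trimmed lid is shut (under 6 degrees), and the canister stands upright (within 10 degrees) and at rest on the floor of the white tray (angle between red_lid's own z axis and vertical above 1.05 rad and angular speed of red_lid below 0.3 rad/s and angle between blue_lid's own z axis and vertical below 0.1 rad and x of canister in the frame of tray between -0.08 and 0.08 m and y of canister in the frame of tray between -0.06 and 0.06 m and z of canister in the frame of tray below 0.012 m and angle between canister's own z axis and vertical below 0.17 rad and linear speed of canister below 0.03 m/s); the robot touches nothing.
It fails at once if the robot touches the red-trimmed lid while it opens or once it is open (angle between red_lid's own z axis and vertical above 0.1 rad and contact force between any of the fingers, the arm and red_lid above 0.5 N).
It fails at once if the blue-trimmed safe is opened (angle between blue_lid's own z axis and vertical above 0.2 rad).
It also fails if it takes over 58 s, if anything falls off the work surface, if the arm or the gripper's body presses on something with over 40 N, if the wrist force passes 120 N, or if a joint passes its speed limit or range.

### The arm

A 7-joint arm with a two-finger parallel gripper is mounted at the origin on the work surface. World frame = base frame: x ahead of the robot, y to its left, z up, the work surface at z = 0. Lengths are in m, angles in rad, forces in N, time in s.
With the tool pointing down it reaches from about 0.35 to 0.9 m from the base axis. Payload 19.9 kg.
Tool frame: the origin (TCP) lies on the centre line of the jaws, within the pads' length; the fingertips stand 11 mm ahead of it and the grasp point (between the pads) lies 8 mm behind it; z points along the fingers, y is the line along which they close (so a half turn about z gives the same grasp; the last joint's range is limited). The gripper opens to 94 mm and grips with 3 to 60 N. Pads are 16 mm wide; open, the fingers measure 119 mm over their backs; the gripper's body (75 mm by 177 mm) begins 78 mm behind the grasp point.
Start: joints at [-1.302, 0.417, -0.01, 1.614, 0.005, 1.111, -0.053], TCP at [0.191, 0.595, 0.216] pointing down, gripper open.
Joint ranges: [-2.81, 2.81], [-0.39, 2.02], [-1.27, 1.25], [0.06, 2.57], [-1.19, 4.33], [0.19, 2], [-2.82, 2.82]. Speed limits (rad/s): [1.89, 1.89, 2.39, 2.39, 3.01, 3.01, 3.01].

### API

Orientations are given as a unit quaternion [x, y, z, w].
In Python, from workcell import * gives the robot as it stands.
- The arm moves only by the tool apply_moves, never from a script. Its argument "deltas" is a list of rows, each an object of numbers: "dx", "dy", "dz": the shift along the world's x, y, z in mm; "wx", "wy", "wz": the turn, a rotation vector about the world's x, y, z in degrees. In form: [{"dx": .., "dy": .., "dz": .., "wx": .., "wy": .., "wz": ..}, ...]. A call has 1 to 20 rows; each row is the pose to reach, as a shift and turn from the pose commanded when the call began; what a row does not reach only later rows make up. A row lasts 1/8 s, in which the tool goes at most 62.5 mm and 10.7 degrees, less where a joint would pass 70% of its speed; a pose out of reach is approached as far as the arm can. A call with a gripper value outside its range is refused whole. "fingers" is the opening, from -1 (shut) to 1 (fully open), set as the call begins (left out, the last holds). The fingers move at their own pace and stop on an object; the grip force is fixed at half the most. Time passes only in rows, so rows that repeat a pose let the fingers close. It gives the time, the measured TCP pose, the force, the opening and the grip force at its end, in the units of the state.
- get_obs(): the state, without advancing time (a new reading comes with each control period).
- read_camera(name): name is "side" or "top"; returns a dict with "img" (480x640x3 uint8, blue, green, red), "fx", "fy", "cx", "cy" (pixels), "extrinsics" (4x4, takes a point from camera to world coordinates). Camera axes: x right, y up, looking along -z (the intrinsics and any distortion apply to the point x, -y, -z); pixel columns grow to the right and rows downward; lengths in m; the calibration is good to about 2 mm. A picture is of the moment at which its call begins. There is no depth.
- finish_job(): hands the job in; it is judged then, once.
The state is a dict: "time_s": time; "joint_positions": joint angles; "dq": joint speeds; "joint_torque": joint torques, N m; "position": TCP position; "eef_rot": TCP orientation; "ft_force": force on the tool from outside, world axes, zero at the start; "wrist_torque": the same for the moment, N m; "opening": finger opening in m; "grasp_force": force on a finger pad.
Only numpy, scipy, OpenCV 4.12 (cv2) and the standard library are available. Lean on these libraries where they do the work, as an engineer would, in place of code of your own. Each camera call takes 0.05 s, during which the arm holds its last target. There are 200 camera calls.

## Working session

There is one attempt and no reset: what is moved stays moved. The work goes in short steps, Python scripts to look and compute and a tool call to move; the robot and the scene stay as the last step left them, time stands still between calls to the robot, and variables do not carry over. Pictures are saved under pics/ and viewed, at most 10 in all, crops included, and the job is handed in when it is done.

Besides the shell and the picture viewer there is one more tool, called after "Request:" in YAML: its name, and indented under it one key for each argument. apply_moves: Moves the arm, as the interface text tells. Its arguments: {"type":"object","properties":{"deltas":{"type":"array","items":{"type":"object","properties":{"dx":{"type":"number"},"dy":{"type":"number"},"dz":{"type":"number"},"wx":{"type":"number"},"wy":{"type":"number"},"wz":{"type":"number"}}}},"fingers":{"type":"number"}},"required":["deltas"]}

```bash
mkdir -p pics; ls
python3 - <<'E'
from workcell import *
import cv2,numpy as np
np.set_printoptions(precision=4,suppress=True)
for n in ("top","side"):
    c=read_camera(n); cv2.imwrite(f"pics/{n}1.png",c["img"]); np.save(f"{n}.npy",c,allow_pickle=True)
    print(n,{k:v for k,v in c.items() if k not in("img","extrinsics")}); print(c["extrinsics"])
o=get_obs();print(o["position"],o["eef_rot"],o["opening"],o["time_s"])
E
```

```text
pics
top {'fx': 461.53457107393507, 'fy': 461.53457107393507, 'cx': 312.7528896398473, 'cy': 230.54933812776545}
[[-0.0273  0.9975 -0.0654  0.5044]
 [-0.9996 -0.0275 -0.002  -0.0185]
 [-0.0038  0.0653  0.9979  1.1289]
 [ 0.      0.      0.      1.    ]]
side {'fx': 557.9264560685427, 'fy': 557.9264560685427, 'cx': 315.3402996273034, 'cy': 236.3307440847107}
[[-0.9947  0.052  -0.0889  0.5068]
 [-0.1029 -0.5388  0.8361  0.8552]
 [-0.0045  0.8408  0.5413  0.6113]
 [ 0.      0.      0.      1.    ]]
[0.191  0.5947 0.2159] [ 0.1548  0.988  -0.0006 -0.    ] 0.09392639762168893 0.1
```

View pics/top1.png

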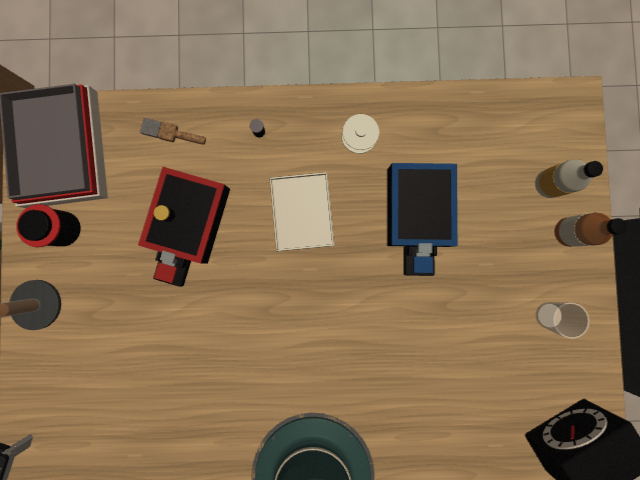

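View pics/side1.png

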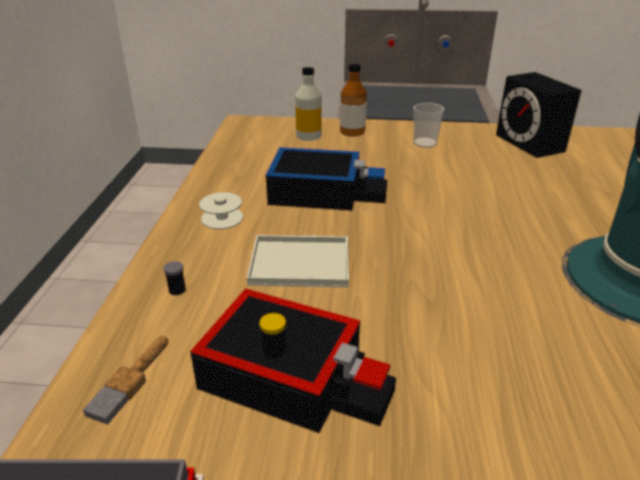

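The top view shows the canister cap at (162,213), the red pad at (168,271), the red lid from about (165,168) to (228,263), and the tray centred at about (302,212). The blue safe is at (423,205). The side view shows the cap at (272,323), standing upright.

```bash
cat > h.py <<'E'
import cv2,numpy as np
np.set_printoptions(precision=4,suppress=True)
def ray(c,u,v):
    R=c["extrinsics"];d=R[:3,:3]@np.array([(u-c["cx"])/c["fx"],-(v-c["cy"])/c["fy"],-1.]);return R[:3,3],d
def plane(c,u,v,z):
    o,d=ray(c,u,v);return o+d*(z-o[2])/d[2]
def tri(c1,p1,c2,p2):
    (a,d),(b,e)=ray(c1,*p1),ray(c2,*p2);s=np.linalg.lstsq(np.c_[d,-e],b-a,rcond=None)[0];P=a+s[0]*d;Q=b+s[1]*e;return (P+Q)/2,np.linalg.norm(P-Q)
def blobs(img,lo,hi,lo2=None,hi2=None,n=3):
    h=cv2.cvtColor(img,cv2.COLOR_BGR2HSV);m=cv2.inRange(h,lo,hi)
    if lo2: m|=cv2.inRange(h,lo2,hi2)
    return sorted(cv2.findContours(m,cv2.RETR_EXTERNAL,cv2.CHAIN_APPROX_NONE)[0],key=cv2.contourArea,reverse=True)[:n]
def cen(k): m=cv2.moments(k);return np.array([m["m10"]/m["m00"],m["m01"]/m["m00"]])
E
python3 - <<'E'
from h import *
T=np.load("top.npy",allow_pickle=True).item();S=np.load("side.npy",allow_pickle=True).item()
def show(name,*a):
    for n,c,z in a[0]:
        for k in blobs(c["img"],*a[1:],n=5):
            if cv2.contourArea(k)<40: continue
            r=cv2.minAreaRect(k);print(name,n,cv2.contourArea(k),cen(k),r,"P",plane(c,*cen(k),z))
            if cv2.contourArea(k)>2500: print([plane(c,*p,z)[:2].round(4).tolist() for p in cv2.boxPoints(r)])
v=[("top",T),("side",S)]
show("yellow",[(n,c,.126) for n,c in v],(22,150,90),(32,255,255))
show("red",[(n,c,.073) for n,c in v],(0,170,70),(6,255,255),(174,170,70),(180,255,255))
show("white",[("top",T,.018)],(0,0,185),(35,60,255))
E
```

```text
yellow side 403.0 [272.0794 322.3147] ((272.0, 322.5), (19.0, 26.0), 90.0) P [0.6211 0.316  0.126 ]
red top 5180.0 [181.2174 214.3316] ((181.0142822265625, 214.3528289794922), (65.13565826416016, 83.203125), 16.8583984375) P [0.6193 0.2851 0.073 ]
[[0.5521, 0.3853], [0.7352, 0.3289], [0.687, 0.1851], [0.505, 0.2429]]
red top 1389.5 [ 37.8573 225.3086] ((38.0, 225.0), (42.0, 42.0), 0.0) P [0.6031 0.6153 0.073 ]
red top 680.5 [ 81.6422 148.7   ] ((48.87128829956055, 143.21287536621094), (110.05110931396484, 84.87667083740234), 84.2894058227539) P [0.779  0.5154 0.073 ]
red top 276.5 [164.9958 272.525 ] ((165.03773498535156, 272.3678894042969), (19.23047637939453, 16.345905303955078), 15.945395469665527) P [0.4869 0.3233 0.073 ]
red side 10030.5 [277.9083 340.1953] ((275.0027770996094, 336.5055847167969), (149.9906005859375, 84.20306396484375), 18.595439910888672) P [0.6194 0.2927 0.073 ]
[[0.733, 0.3278], [0.742, 0.1473], [0.5086, 0.2409], [0.5359, 0.3904]]
red side 702.5 [371.7068 373.1526] ((371.1499938964844, 372.54998779296875), (30.35786247253418, 26.879358291625977), 18.434947967529297) P [0.4892 0.3411 0.073 ]
red side 63.0 [190.3519 473.5317] ((190.09019470214844, 473.4918518066406), (11.67911148071289, 7.1523237228393555), 84.80557250976562) P [0.6804 0.5051 0.073 ]
white top 3582.0 [301.6081 212.1952] ((302.2651672363281, 212.28427124023438), (70.58537292480469, 55.17889404296875), 84.5596694946289) P [0.6224 0.0095 0.018 ]
[[0.7036, 0.0807], [0.7127, -0.0531], [0.5415, -0.0642], [0.5325, 0.0683]]
white top 1058.0 [359.7834 132.9438] ((360.0, 133.0), (38.0, 36.0), 90.0) P [ 0.8131 -0.1377  0.018 ]
```

Run:
```python
from h import *
T=np.load("top.npy",allow_pickle=True).item();S=np.load("side.npy",allow_pickle=True).item()
print(cv2.cvtColor(T["img"],cv2.COLOR_BGR2HSV)[213,155:170])
for k in blobs(T["img"],(17,165,120),(32,255,255),n=3): print(cv2.contourArea(k),cen(k),cv2.minAreaRect(k),plane(T,*cen(k),.124))
k=blobs(S["img"],(22,150,90),(32,255,255),n=1)[0];print(cv2.boundingRect(k))
x,y,w,h=cv2.boundingRect(k);print(plane(S,272,y+8,.126))
p=[c for c in blobs(T["img"],(0,170,70),(6,255,255),(174,170,70),(180,255,255),n=6) if 200<cv2.contourArea(c)<400][0]
print("pad",plane(T,*cen(p),.062),tri(T,cen(p),S,(371.7,373.15)))
```

```text
[[ 21 163 175]
 [ 21 163 175]
 [ 21 164 174]
 [ 21 164 176]
 [ 21 162 176]
 [ 21 164 176]
 [ 21 165 175]
 [ 21 162 176]
 [ 21 163 177]
 [ 21 163 177]
 [ 21 164 177]
 [ 21 163 178]
 [ 21 164 177]
 [ 21 164 129]
 [ 21 164  59]]
5.0 [155.5667 210.2   ] ((155.3800048828125, 210.16001892089844), (3.200000286102295, 7.800000190734863), 36.869895935058594) [0.6244 0.3266 0.124 ]
1.5 [160.5556 214.2222] ((160.50001525878906, 216.00003051757812), (4.472135543823242, 6.708203315734863), 26.56505012512207) [0.6153 0.3157 0.124 ]Traceback (most recent call last):
  File "<stdin>", line 4, in <module>
  File "h.py", line 13, in cen
    def cen(k): m=cv2.moments(k);return np.array([m["m10"]/m["m00"],m["m01"]/m["m00"]])
                                                  ~~~~~~~~^~~~~~~~~
ZeroDivisionError: float division by zero
```

Run:
```python
from h import *
T=np.load("top.npy",allow_pickle=True).item();S=np.load("side.npy",allow_pickle=True).item()
I=T["img"].copy();I[:195]=0;I[230:]=0;I[:,:145]=0;I[:,180:]=0
k=blobs(I,(18,130,80),(30,255,255),n=1)[0];print(cv2.contourArea(k),cen(k),cv2.boundingRect(k),plane(T,*cen(k),.126))
k=blobs(S["img"],(22,150,90),(32,255,255),n=1)[0];x,y,w,h=cv2.boundingRect(k);print(x,y,w,h,plane(S,272,y+8,.126))
p=[c for c in blobs(T["img"],(0,170,70),(6,255,255),(174,170,70),(180,255,255),n=6) if 200<cv2.contourArea(c)<400][0]
print("pad",plane(T,*cen(p),.062),tri(T,cen(p),S,(371.7,373.15)))
```

```text
164.5 [160.9341 212.1297] (154, 205, 15, 15) [0.6196 0.3142 0.126 ]
259 313 27 20 [0.6216 0.3135 0.126 ]
pad [0.4868 0.3269 0.062 ] (array([0.4878, 0.3278, 0.0591]), np.float64(0.0021002473034156238))
```

Request:
apply_moves:
  deltas:
    - {"dx": 20, "dy": -13, "dz": -1}
    - {"dx": 56, "dy": -37, "dz": -3}
    - {"dx": 97, "dy": -64, "dz": -5}
    - {"dx": 139, "dy": -91, "dz": -7}
    - {"dx": 181, "dy": -119, "dz": -9}
    - {"dx": 223, "dy": -146, "dz": -11}
    - {"dx": 265, "dy": -174, "dz": -13}
    - {"dx": 307, "dy": -201, "dz": -16}
    - {"dx": 349, "dy": -229, "dz": -16}
    - {"dx": 388, "dy": -254, "dz": -16}
    - {"dx": 415, "dy": -272, "dz": -16}
    - {"dx": 429, "dy": -281, "dz": -16}
    - {"dx": 429, "dy": -281, "dz": -16}
    - {"dx": 429, "dy": -281, "dz": -16}
    - {"dx": 429, "dy": -281, "dz": -16}
  fingers: 1

```text
invalid input at $.deltas[0]: expected keys dx, dy, dz, wx, wy, wz
```

Request:
apply_moves:
  deltas:
    - {"dx": 20, "dy": -13, "dz": -1, "wx": 0, "wy": 0, "wz": 0}
    - {"dx": 56, "dy": -37, "dz": -3, "wx": 0, "wy": 0, "wz": 0}
    - {"dx": 97, "dy": -64, "dz": -5, "wx": 0, "wy": 0, "wz": 0}
    - {"dx": 139, "dy": -91, "dz": -7, "wx": 0, "wy": 0, "wz": 0}
    - {"dx": 181, "dy": -119, "dz": -9, "wx": 0, "wy": 0, "wz": 0}
    - {"dx": 223, "dy": -146, "dz": -11, "wx": 0, "wy": 0, "wz": 0}
    - {"dx": 265, "dy": -174, "dz": -13, "wx": 0, "wy": 0, "wz": 0}
    - {"dx": 307, "dy": -201, "dz": -16, "wx": 0, "wy": 0, "wz": 0}
    - {"dx": 349, "dy": -229, "dz": -16, "wx": 0, "wy": 0, "wz": 0}
    - {"dx": 388, "dy": -254, "dz": -16, "wx": 0, "wy": 0, "wz": 0}
    - {"dx": 415, "dy": -272, "dz": -16, "wx": 0, "wy": 0, "wz": 0}
    - {"dx": 429, "dy": -281, "dz": -16, "wx": 0, "wy": 0, "wz": 0}
    - {"dx": 429, "dy": -281, "dz": -16, "wx": 0, "wy": 0, "wz": 0}
    - {"dx": 429, "dy": -281, "dz": -16, "wx": 0, "wy": 0, "wz": 0}
  fingers: 1

```text
time_s: 1.85
position: [0.619, 0.3154, 0.2004]
eef_rot: [0.154, 0.988, 0.0, -0.0]
ft_force: [-0.4, -0.3, 0.6]
opening: 0.094
grasp_force: 0.0
```

Request:
apply_moves:
  deltas:
    - {"dx": 0, "dy": 0, "dz": -15, "wx": 0, "wy": 0, "wz": 0}
    - {"dx": 0, "dy": 0, "dz": -35, "wx": 0, "wy": 0, "wz": 0}
    - {"dx": 0, "dy": 0, "dz": -55, "wx": 0, "wy": 0, "wz": 0}
    - {"dx": 0, "dy": 0, "dz": -75, "wx": 0, "wy": 0, "wz": 0}
    - {"dx": 0, "dy": 0, "dz": -90, "wx": 0, "wy": 0, "wz": 0}
    - {"dx": 0, "dy": 0, "dz": -98, "wx": 0, "wy": 0, "wz": 0}
    - {"dx": 0, "dy": 0, "dz": -102, "wx": 0, "wy": 0, "wz": 0}
    - {"dx": 0, "dy": 0, "dz": -102, "wx": 0, "wy": 0, "wz": 0}
    - {"dx": 0, "dy": 0, "dz": -102, "wx": 0, "wy": 0, "wz": 0}

```text
time_s: 2.98
position: [0.6204, 0.3142, 0.099]
eef_rot: [0.155, 0.988, 0.0, 0.0]
ft_force: [0.8, 0.2, -0.5]
opening: 0.0938
grasp_force: 0.0
```

Run:
```python
from workcell import *
import cv2
s=read_camera("side");i=s["img"][230:430,180:420];cv2.imwrite("pics/s2.png",cv2.resize(i,None,fx=3,fy=3));print(get_obs()["position"])
```

```text
[0.62038059 0.31414889 0.09897788]
```

View pics/s2.png

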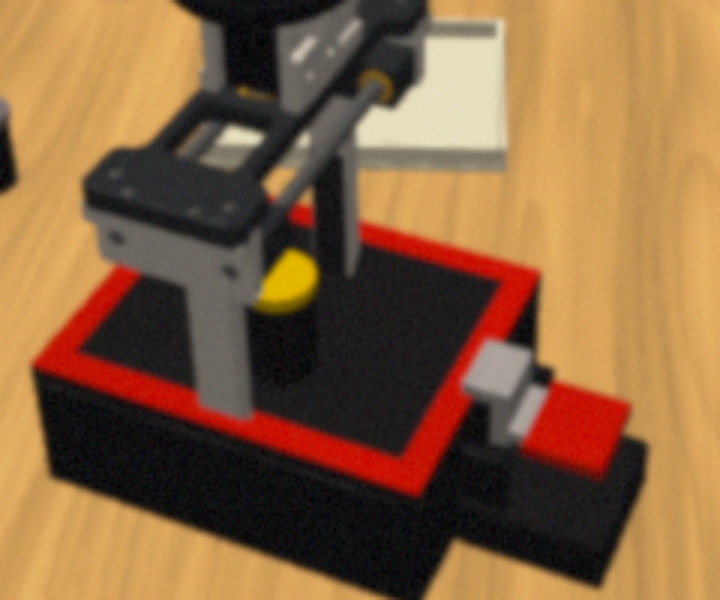

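The crop shows the fingers straddling the canister: near finger at (225,400), far finger at (340,270), canister at (285,320). I'll close now.

Request:
apply_moves:
  deltas:
    - {"dx": 0, "dy": 0, "dz": 0, "wx": 0, "wy": 0, "wz": 0}
    - {"dx": 0, "dy": 0, "dz": 0, "wx": 0, "wy": 0, "wz": 0}
    - {"dx": 0, "dy": 0, "dz": 0, "wx": 0, "wy": 0, "wz": 0}
    - {"dx": 0, "dy": 0, "dz": 0, "wx": 0, "wy": 0, "wz": 0}
    - {"dx": 0, "dy": 0, "dz": 0, "wx": 0, "wy": 0, "wz": 0}
    - {"dx": 0, "dy": 0, "dz": 0, "wx": 0, "wy": 0, "wz": 0}
    - {"dx": 0, "dy": 0, "dz": 0, "wx": 0, "wy": 0, "wz": 0}
    - {"dx": 0, "dy": 0, "dz": 0, "wx": 0, "wy": 0, "wz": 0}
  fingers: -1

```text
time_s: 4.03
position: [0.6201, 0.314, 0.0984]
eef_rot: [0.155, 0.988, -0.0, 0.0]
ft_force: [0.5, -0.6, 0.4]
opening: 0.0328
grasp_force: 30.0
```

Request:
apply_moves:
  deltas:
    - {"dx": 0, "dy": 0, "dz": 10, "wx": 0, "wy": 0, "wz": 0}
    - {"dx": 0, "dy": 0, "dz": 25, "wx": 0, "wy": 0, "wz": 0}
    - {"dx": 0, "dy": 0, "dz": 45, "wx": 0, "wy": 0, "wz": 0}
    - {"dx": 0, "dy": -10, "dz": 60, "wx": 0, "wy": 0, "wz": 0}
    - {"dx": 0, "dy": -30, "dz": 70, "wx": 0, "wy": 0, "wz": 0}
    - {"dx": 0, "dy": -60, "dz": 70, "wx": 0, "wy": 0, "wz": 0}
    - {"dx": 1, "dy": -95, "dz": 70, "wx": 0, "wy": 0, "wz": 0}
    - {"dx": 1, "dy": -130, "dz": 70, "wx": 0, "wy": 0, "wz": 0}
    - {"dx": 1, "dy": -165, "dz": 70, "wx": 0, "wy": 0, "wz": 0}
    - {"dx": 1, "dy": -200, "dz": 70, "wx": 0, "wy": 0, "wz": 0}
    - {"dx": 2, "dy": -235, "dz": 65, "wx": 0, "wy": 0, "wz": 0}
    - {"dx": 2, "dy": -265, "dz": 50, "wx": 0, "wy": 0, "wz": 0}
    - {"dx": 2, "dy": -288, "dz": 30, "wx": 0, "wy": 0, "wz": 0}
    - {"dx": 2, "dy": -300, "dz": 10, "wx": 0, "wy": 0, "wz": 0}
    - {"dx": 2, "dy": -305, "dz": -10, "wx": 0, "wy": 0, "wz": 0}
    - {"dx": 2, "dy": -305, "dz": -30, "wx": 0, "wy": 0, "wz": 0}
    - {"dx": 2, "dy": -305, "dz": -45, "wx": 0, "wy": 0, "wz": 0}
    - {"dx": 2, "dy": -305, "dz": -56, "wx": 0, "wy": 0, "wz": 0}
    - {"dx": 2, "dy": -305, "dz": -60, "wx": 0, "wy": 0, "wz": 0}
    - {"dx": 2, "dy": -305, "dz": -60, "wx": 0, "wy": 0, "wz": 0}

```text
time_s: 6.52
position: [0.6222, 0.0092, 0.0385]
eef_rot: [0.155, 0.988, -0.0, 0.0]
ft_force: [-0.3, 0.1, -0.7]
opening: 0.0323
grasp_force: 30.0
```

Request:
apply_moves:
  deltas:
    - {"dx": 0, "dy": 0, "dz": -2, "wx": 0, "wy": 0, "wz": 0}
    - {"dx": 0, "dy": 0, "dz": -4, "wx": 0, "wy": 0, "wz": 0}
    - {"dx": 0, "dy": 0, "dz": -6, "wx": 0, "wy": 0, "wz": 0}
    - {"dx": 0, "dy": 0, "dz": -8, "wx": 0, "wy": 0, "wz": 0}
    - {"dx": 0, "dy": 0, "dz": -8, "wx": 0, "wy": 0, "wz": 0}
    - {"dx": 0, "dy": 0, "dz": -8, "wx": 0, "wy": 0, "wz": 0}

```text
time_s: 7.28
position: [0.6222, 0.009, 0.0304]
eef_rot: [0.155, 0.988, -0.0, 0.0]
ft_force: [-0.4, 0.4, -0.0]
opening: 0.0328
grasp_force: 30.0
```

Run:
```python
from workcell import *
import cv2
s=read_camera("side");i=s["img"][130:330,180:420];cv2.imwrite("pics/s3.png",cv2.resize(i,None,fx=3,fy=3));o=get_obs();print(o["position"],o["ft_force"],o["opening"])
```

```text
[0.62216858 0.00903748 0.03048346] [ 0.15939816 -0.20809837  0.18223575] 0.032008128710349026
```

View pics/s3.png

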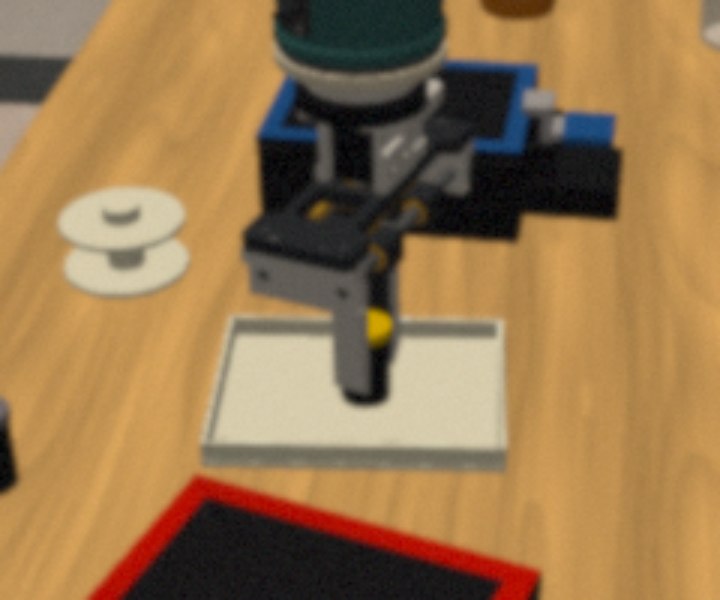

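The canister is upright between the fingers, with its base at crop (365,395), near the middle of the tray. I'll lower the last bit and release.

Request:
apply_moves:
  deltas:
    - {"dx": 0, "dy": 0, "dz": -0.5, "wx": 0, "wy": 0, "wz": 0}
    - {"dx": 0, "dy": 0, "dz": -1, "wx": 0, "wy": 0, "wz": 0}
    - {"dx": 0, "dy": 0, "dz": -1, "wx": 0, "wy": 0, "wz": 0}

```text
time_s: 7.7
position: [0.6221, 0.0091, 0.0294]
eef_rot: [0.155, 0.988, -0.0, -0.0]
ft_force: [-0.4, -1.1, 0.1]
opening: 0.032
grasp_force: 30.0
```

Request:
apply_moves:
  deltas:
    - {"dx": 0, "dy": 0, "dz": 0, "wx": 0, "wy": 0, "wz": 0}
    - {"dx": 0, "dy": 0, "dz": 0, "wx": 0, "wy": 0, "wz": 0}
    - {"dx": 0, "dy": 0, "dz": 0, "wx": 0, "wy": 0, "wz": 0}
    - {"dx": 0, "dy": 0, "dz": 0, "wx": 0, "wy": 0, "wz": 0}
    - {"dx": 0, "dy": 0, "dz": 0, "wx": 0, "wy": 0, "wz": 0}
    - {"dx": 0, "dy": 0, "dz": 0, "wx": 0, "wy": 0, "wz": 0}
  fingers: 0.4

```text
time_s: 8.45
position: [0.6221, 0.0091, 0.0294]
eef_rot: [0.155, 0.988, -0.0, 0.0]
ft_force: [-0.1, 0.4, -0.2]
opening: 0.0659
grasp_force: 0.0
```

Request:
apply_moves:
  deltas:
    - {"dx": 0, "dy": 0, "dz": 8, "wx": 0, "wy": 0, "wz": 0}
    - {"dx": 0, "dy": 0, "dz": 25, "wx": 0, "wy": 0, "wz": 0}
    - {"dx": 0, "dy": 0, "dz": 50, "wx": 0, "wy": 0, "wz": 0}
    - {"dx": 0, "dy": 0, "dz": 80, "wx": 0, "wy": 0, "wz": 0}
    - {"dx": 0, "dy": 0, "dz": 110, "wx": 0, "wy": 0, "wz": 0}
    - {"dx": 0, "dy": 0, "dz": 140, "wx": 0, "wy": 0, "wz": 0}
    - {"dx": 0, "dy": 0, "dz": 160, "wx": 0, "wy": 0, "wz": 0}
    - {"dx": 0, "dy": 0, "dz": 171, "wx": 0, "wy": 0, "wz": 0}
    - {"dx": 0, "dy": 0, "dz": 171, "wx": 0, "wy": 0, "wz": 0}

```text
time_s: 9.57
position: [0.6223, 0.0091, 0.2013]
eef_rot: [0.155, 0.988, 0.0, 0.001]
ft_force: [0.2, 0.8, 0.3]
opening: 0.0657
grasp_force: 0.0
```

Run:
```python
from workcell import *
import cv2
s=read_camera("side");i=s["img"][130:330,180:420];cv2.imwrite("pics/s4.png",cv2.resize(i,None,fx=3,fy=3));o=get_obs();print(o["position"],o["ft_force"],o["opening"])
```

```text
[0.62201723 0.0090377  0.20039249] [-0.62180389  0.51855423  0.22619731] 0.06561066103037339
```

View pics/s4.png

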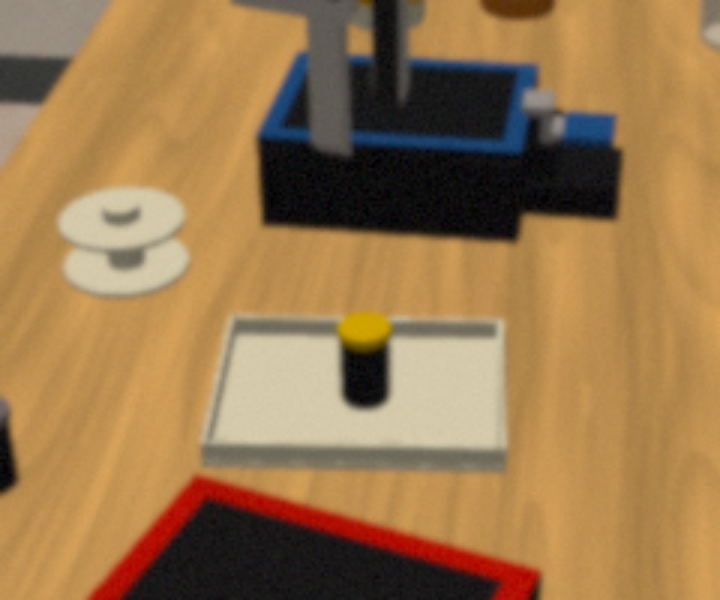

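The canister stands upright and free in the tray, with its cap at crop (365,328). The next move goes above the front half of the red pad with the fingers shut.

Request:
apply_moves:
  deltas:
    - {"dx": -6, "dy": 13, "dz": 0, "wx": 0, "wy": 0, "wz": 0}
    - {"dx": -19, "dy": 42, "dz": 0, "wx": 0, "wy": 0, "wz": 0}
    - {"dx": -34, "dy": 77, "dz": 0, "wx": 0, "wy": 0, "wz": 0}
    - {"dx": -50, "dy": 112, "dz": 0, "wx": 0, "wy": 0, "wz": 0}
    - {"dx": -66, "dy": 147, "dz": 0, "wx": 0, "wy": 0, "wz": 0}
    - {"dx": -81, "dy": 182, "dz": 0, "wx": 0, "wy": 0, "wz": 0}
    - {"dx": -97, "dy": 217, "dz": 0, "wx": 0, "wy": 0, "wz": 0}
    - {"dx": -113, "dy": 252, "dz": 0, "wx": 0, "wy": 0, "wz": 0}
    - {"dx": -127, "dy": 284, "dz": 0, "wx": 0, "wy": 0, "wz": 0}
    - {"dx": -137, "dy": 307, "dz": 0, "wx": 0, "wy": 0, "wz": 0}
    - {"dx": -143, "dy": 320, "dz": 0, "wx": 0, "wy": 0, "wz": 0}
    - {"dx": -143, "dy": 320, "dz": 0, "wx": 0, "wy": 0, "wz": 0}
    - {"dx": -143, "dy": 320, "dz": 0, "wx": 0, "wy": 0, "wz": 0}
  fingers: -1

```text
time_s: 11.25
position: [0.4796, 0.328, 0.2003]
eef_rot: [0.155, 0.988, -0.0, 0.0]
ft_force: [0.1, 0.6, -0.5]
opening: 0.0004
grasp_force: 0.0
```

Request:
apply_moves:
  deltas:
    - {"dx": 0, "dy": 0, "dz": -15, "wx": 0, "wy": 0, "wz": 0}
    - {"dx": 0, "dy": 0, "dz": -40, "wx": 0, "wy": 0, "wz": 0}
    - {"dx": 0, "dy": 0, "dz": -65, "wx": 0, "wy": 0, "wz": 0}
    - {"dx": 0, "dy": 0, "dz": -85, "wx": 0, "wy": 0, "wz": 0}
    - {"dx": 0, "dy": 0, "dz": -100, "wx": 0, "wy": 0, "wz": 0}
    - {"dx": 0, "dy": 0, "dz": -110, "wx": 0, "wy": 0, "wz": 0}
    - {"dx": 0, "dy": 0, "dz": -110, "wx": 0, "wy": 0, "wz": 0}
    - {"dx": 0, "dy": 0, "dz": -110, "wx": 0, "wy": 0, "wz": 0}

```text
time_s: 12.25
position: [0.4795, 0.3292, 0.091]
eef_rot: [0.155, 0.988, 0.0, 0.0]
ft_force: [-0.7, -0.1, 0.5]
opening: 0.0004
grasp_force: 0.0
```

Run:
```python
from workcell import *
import cv2
s=read_camera("side");i=s["img"][230:430,220:460];cv2.imwrite("pics/s5.png",cv2.resize(i,None,fx=3,fy=3));o=get_obs();print(o["position"],o["ft_force"],o["opening"])
```

```text
[0.47945496 0.32922972 0.09104467] [-0.14430619  0.37652343 -0.64840029] 0.0002311112895541959
```

View pics/s5.png

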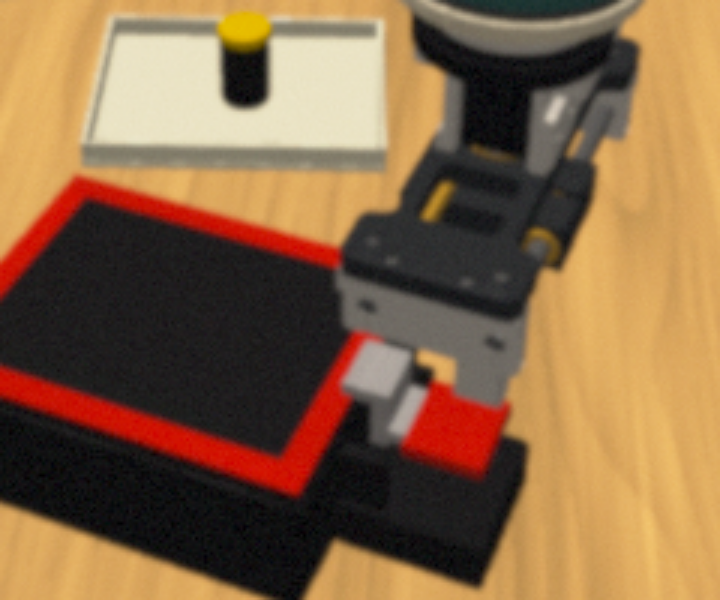

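The closed fingertips hang at crop (480,400), just above the front half of the red pad. They are clear of the keeper at (385,370) and of the lid. I'll press gently.

Request:
apply_moves:
  deltas:
    - {"dx": 0, "dy": 0, "dz": -6, "wx": 0, "wy": 0, "wz": 0}
    - {"dx": 0, "dy": 0, "dz": -12, "wx": 0, "wy": 0, "wz": 0}
    - {"dx": 0, "dy": 0, "dz": -17, "wx": 0, "wy": 0, "wz": 0}
    - {"dx": 0, "dy": 0, "dz": -20, "wx": 0, "wy": 0, "wz": 0}
    - {"dx": 0, "dy": 0, "dz": -23, "wx": 0, "wy": 0, "wz": 0}
    - {"dx": 0, "dy": 0, "dz": -26, "wx": 0, "wy": 0, "wz": 0}
    - {"dx": 0, "dy": 0, "dz": -28, "wx": 0, "wy": 0, "wz": 0}
    - {"dx": 0, "dy": 0, "dz": -29, "wx": 0, "wy": 0, "wz": 0}
    - {"dx": 0, "dy": 0, "dz": -29, "wx": 0, "wy": 0, "wz": 0}

```text
time_s: 13.42
position: [0.4784, 0.3294, 0.0613]
eef_rot: [0.154, 0.988, -0.0, -0.001]
ft_force: [-7.2, 1.5, 4.8]
opening: 0.0004
grasp_force: 3.5
```

Run:
```python
from workcell import *
import cv2
s=read_camera("side");i=s["img"][130:430,120:460];cv2.imwrite("pics/s6.png",cv2.resize(i,None,fx=2,fy=2));o=get_obs();print(o["position"],o["ft_force"],o["time_s"])
```

```text
[0.47837739 0.32941058 0.06132082] [-5.63745344  0.80661196  5.53323037] 13.475
```

View pics/s6.png

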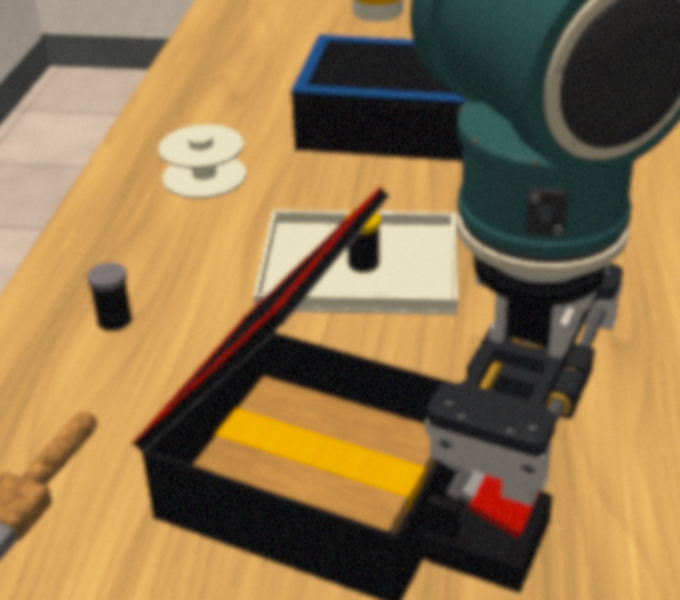

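The lid is rising, with its front edge at (380,195), and the hand is clear of it. I'll hold briefly, then lift straight up.

Request:
apply_moves:
  deltas:
    - {"dx": 0, "dy": 0, "dz": 0, "wx": 0, "wy": 0, "wz": 0}
    - {"dx": 0, "dy": 0, "dz": 0, "wx": 0, "wy": 0, "wz": 0}
    - {"dx": 0, "dy": 0, "dz": 0, "wx": 0, "wy": 0, "wz": 0}
    - {"dx": 0, "dy": 0, "dz": 0, "wx": 0, "wy": 0, "wz": 0}
    - {"dx": 0, "dy": 0, "dz": 0, "wx": 0, "wy": 0, "wz": 0}
    - {"dx": 0, "dy": 0, "dz": 0, "wx": 0, "wy": 0, "wz": 0}
    - {"dx": 0, "dy": 0, "dz": 0, "wx": 0, "wy": 0, "wz": 0}
    - {"dx": 0, "dy": 0, "dz": 4, "wx": 0, "wy": 0, "wz": 0}
    - {"dx": -2, "dy": 0, "dz": 12, "wx": 0, "wy": 0, "wz": 0}
    - {"dx": -6, "dy": 0, "dz": 25, "wx": 0, "wy": 0, "wz": 0}
    - {"dx": -12, "dy": 0, "dz": 45, "wx": 0, "wy": 0, "wz": 0}
    - {"dx": -20, "dy": 0, "dz": 65, "wx": 0, "wy": 0, "wz": 0}
    - {"dx": -30, "dy": 0, "dz": 85, "wx": 0, "wy": 0, "wz": 0}
    - {"dx": -40, "dy": 0, "dz": 100, "wx": 0, "wy": 0, "wz": 0}
    - {"dx": -40, "dy": 0, "dz": 100, "wx": 0, "wy": 0, "wz": 0}
    - {"dx": -40, "dy": 0, "dz": 100, "wx": 0, "wy": 0, "wz": 0}
    - {"dx": -40, "dy": 0, "dz": 100, "wx": 0, "wy": 0, "wz": 0}

```text
time_s: 15.6
position: [0.4391, 0.3287, 0.1607]
eef_rot: [0.155, 0.988, -0.0, -0.0]
ft_force: [0.1, -0.9, -0.3]
opening: 0.0002
grasp_force: 0.0
```

Run:
```python
from workcell import *
import cv2
s=read_camera("side");i=s["img"][130:430,120:460];cv2.imwrite("pics/s7.png",cv2.resize(i,None,fx=2,fy=2));o=get_obs();print(o["position"],o["ft_force"],o["time_s"])
```

```text
[0.43912881 0.32874608 0.16074384] [0.66382125 0.33762229 0.50654235] 15.65
```

View pics/s7.png

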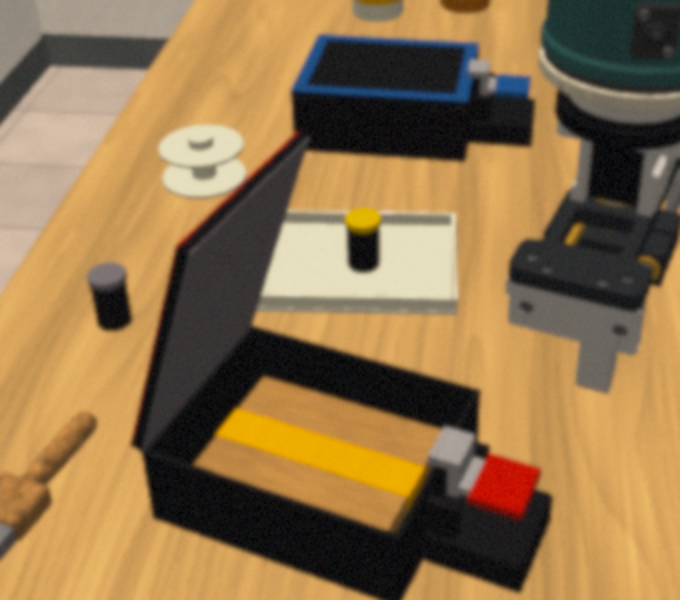

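The red lid stands open, with its edge from (180,245) to (305,135). The canister is upright in the tray at (363,240), the blue safe is shut, and the hand is clear.

```bash
python3 -c "
from workcell import *
print(finish_job())"
```

```text
the job is handed in; nothing more can be done
None
```

The job is handed in: in the last picture the canister stands upright and released in the white tray, the red-trimmed lid is fully open and untouched, and the blue-trimmed safe is shut; no verdict was returned.

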